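# Snap the magnifier head into its stand

### The job

Take the magnifier head out of the wooden tool block and lock it into the tube of its stand: pinch the spring button flush with the stem, slide the stem down so that the button goes in under the tube's rim, then keep sliding it down and turning it until the button pops out through the hole in the side of the tube, and let go. Work by feel and never lean on the stand, with the stem or the fingers, with more than about 30 N; leave the lens template on the stand, the parts tray and the file where they lie.

Things in the scene. Friction and masses are not known exactly. Their poses are not given: they have to be found in the camera images.
- magnifier: magnifier head, about 270 g: upright round steel stem, 22 mm in diameter, 100 mm long, edges bevelled 2 mm, with a lens on a side arm near its top; stands 30 mm deep in tool_block's bore. Origin: centre of the stem's foot, at the start 10 mm above the bench; z up the stem, x towards the spring button, -y towards the lens. Above the button the stem is bare, save for the arm at its -y side.
- button (a joint): spring button of the stem: round brass pin 9 mm in diameter, square to the stem on its +x side, its axis 40 mm above the foot. Value: how far it is pressed in, m: 0 is fully out (6.5 mm proud of the stem), 0.0065 flush with the stem, 0.0075 its end. The spring pushes with 3 N fully out, 5 N flush. In the tube's bore it stays in by 5 mm or more; at the side hole it springs back to 0.
- button_face (a point): centre of the button's outer end face; 17.5 mm from the stem's axis with the button out. The button's flank is square, so it stops dead on the tube's rim unless pressed in. With its lower half under the rim and let go, it stays caught in the bore; there it drags on the tube with some 4 to 8 N, enough to hold the head up.
- stem_top (a point): centre of the flat top of the stem, 100 mm above its foot, 60 mm above the button's axis.
- lens_center (a point): centre of the lens, 80 mm from the stem's axis in the -y direction, 10 mm below the stem's top. The ring is level, 66 mm across and 10 mm thick; a round arm 8 mm thick joins it to the stem at the same height.
- stand: magnifier stand, fixed: dark cast base plate 110 mm (x) by 190 mm (y), 14 mm thick, with an upright light metal tube. Origin: on the bench under the tube's axis, z up; the plate reaches from y = -150 to +40 mm and 55 mm to either side in x. Tube: 29 mm across outside, bore 24 mm, open down to the plate. With the button in the hole the stem's foot is 30 to 34 mm above the bench.
- tube_mouth (a point): centre of the tube's mouth at rim height, 100 mm above the bench; the rim is bevelled 1.5 mm inside. The tube has one round side hole, 12 mm across, centre 28 mm below the rim. The tube sits in a very stiff swivel: its hole faces anywhere within 0.65 rad either side of the stand's +x, which is not measured and must be found by eye or by feel.
- tool_block: wooden tool block, fixed, 80 mm (x) by 130 mm (y) by 40 mm high, reaching from y = -40 mm to +90 mm, x = -40 mm to +40 mm; the bore for the stem is at its origin (on the bench under the bore's axis). Two needle files stand in it at y = 62 and 74 mm, up to 90 mm above the bench.
- template: bystander: flat D-shaped metal lens template, 48 by 40 mm, 6 mm thick, loose on the stand's base plate. Origin: its middle, underside.
- parts_tray: bystander: open red tray, 100 mm (x) by 150 mm (y) by 28 mm high, loose, with small pins and rings. Origin: centre of its underside.
- flat_file: bystander: file with a wooden handle, 255 mm long along its x, 18 mm wide and high, loose on the bench. Origin: where blade and handle meet, at the bench.

How it is judged:
By the outcome, as a careful person would: the job done as asked, in the order asked, and still so for the second after the job is handed in, with the robot touching nothing.
It also fails if it takes over 58 s, if anything falls off the work surface, if the arm or the gripper's body presses on something with over 40 N, if the wrist force passes 120 N, or if a joint passes its speed limit or range.

### The arm

A 6-joint arm with a two-finger parallel gripper is mounted at the origin on the work surface. World frame = base frame: x ahead of the robot, y to its left, z up, the work surface at z = 0. Lengths are in mm, angles in rad, forces in N, time in s.
With the tool pointing down it reaches from about 250 to 850 mm from the base axis. Payload 12.5 kg.
Tool frame: the origin (TCP) lies at the very end of the fingers, on their centre line; the grasp point (between the pads) lies arm.grip_depth behind it (arm.grip_depth is the distance from the TCP to the grasp point, in mm); z points along the fingers, y is the line along which they close (so a half turn about z gives the same grasp; the last joint's range is limited). The gripper opens to 93 mm and grips with 3 to 60 N. Pads are 15 mm wide; open, the fingers measure 128 mm over their backs; the gripper's body (75 mm by 188 mm) begins 65 mm behind the grasp point.
Start: joints at [1.238, 0.351, 1.652, -0, 1.139, -0.085], TCP at [134.868, 533.193, 218.633] pointing down, gripper open.
Joint ranges: [-2.75, 2.75], [-0.79, 2.1], [0.01, 2.65], [-1.57, 4.71], [0.07, 3.14], [-2.87, 2.87]. Speed limits (rad/s): [2.22, 2.22, 2.79, 3.14, 3.14, 3.14].

### API

Orientations are given as a unit quaternion [w, x, y, z].
In Python, from rig import arm, set_gripper, cams, workorder gives the robot as it stands. The module is installed in compiled form; this text tells all that it offers. Calls block until the motion is done:
- arm.move_ptp(position, orientation): joint-space move of the TCP to a pose.
- arm.move_l(position, orientation=None, vel=150, until_force=None): straight line of the TCP; orientation=None keeps the orientation; vel is the mean speed in mm/s. With until_force (N) it stops when the force on the tool has changed by that much, and returns True; else False.
- arm.goto_joints(angles): joint-space move.
- set_gripper(opening, newtons=None): finger opening in mm; newtons is the grip in N (None keeps the last); returns when the fingers have stopped.
- arm.pause(seconds).
- arm.inverse_kinematics(position, orientation): joint angles nearest the present ones, or None.
- arm.read_state(): the state.
- cams.grab_frame(name): name is "side" or "top"; returns the picture (420x560x3 uint8, blue, green, red); there is no depth.
- cams.get_calibration(name): a dict with "vfov" (degrees; the focal length in pixels is half the picture's height over the tangent of half this angle, whatever the lens; pixels are square), "cx", "cy" (the principal point, pixels), "pose" (4x4, takes a point from camera to world coordinates). Camera axes: x right, y up, looking along -z (the intrinsics and any distortion apply to the point x, -y, -z); pixel columns grow to the right and rows downward; lengths in mm; the calibration is good to about 2 mm. A picture is of the moment at which its call begins. get_calibration takes no time and is no camera call.
A pose or a line that the arm cannot do raises arm.MotionError and nothing moves.
- workorder.finish_job(): hands the job in; it is judged then, once.
The state is a dict: "time_s": time; "q": joint angles; "joint_vel": joint speeds; "joint_efforts": joint torques, N m; "position": TCP position; "tool_rot": TCP orientation; "force": force on the tool from outside, world axes, zero at the start; "moment": the same for the moment, N m; "finger_gap": finger opening in mm; "finger_force": force on a finger pad.
Only numpy, scipy, OpenCV 4.12 (cv2) and the standard library are available. Lean on these libraries where they do the work, as an engineer would, in place of code of your own. Each camera call takes 0.05 s, during which the arm holds its last target. There are 200 camera calls.

## Working session

There is one attempt and no reset: what is moved stays moved. The work goes in short steps, each a Python script; the robot and the scene stay as the last script left them, time stands still between calls to the robot, and variables do not carry over. Pictures are saved under pics/ and viewed, at most 10 in all, crops included, and the job is handed in when it is done.

```bash
ls; mkdir -p pics
python3 - <<'E'
from rig import arm,cams
import cv2,numpy as np
np.set_printoptions(precision=4,suppress=True)
for n in("side","top"):
    cv2.imwrite(f"pics/{n}0.png",cams.grab_frame(n)); c=cams.get_calibration(n); print(n,c)
print(arm.grip_depth,arm.read_state())
E
```

```text
pics
side {'vfov': 49.14928263159054, 'cx': 281.95036643680777, 'cy': 199.3712168740367, 'pose': array([[ -0.976 ,   0.1286,  -0.1758, 432.6153],
       [ -0.2174,  -0.6275,   0.7476, 679.8169],
       [ -0.0142,   0.7679,   0.6404, 700.0121],
       [  0.    ,   0.    ,   0.    ,   1.    ]])}
top {'vfov': 45.554443660051206, 'cx': 296.8924043084962, 'cy': 211.95959749499508, 'pose': array([[   0.1224,    0.9649,   -0.2322,  375.9918],
       [  -0.9925,    0.1206,   -0.0217,  -35.0982],
       [   0.007 ,    0.2331,    0.9724, 1065.1279],
       [   0.    ,    0.    ,    0.    ,    1.    ]])}
18.8 {'time_s': 0.1, 'q': array([ 1.2384,  0.3512,  1.6523,  0.    ,  1.1391, -0.0846]), 'joint_vel': array([ 0.0013, -0.0018, -0.0002, -0.0005,  0.0006, -0.0012]), 'joint_efforts': array([  0.0001, -49.8027, -28.5705,   0.07  ,   0.0239,  -0.    ]), 'position': array([134.7828, 532.9137, 218.1525]), 'tool_rot': array([-0.0001,  0.1236,  0.9923, -0.0005]), 'force': array([-0.2018, -0.6026, -0.513 ]), 'moment': array([-0.015 , -0.0429,  0.0336]), 'finger_force': 0.0, 'finger_gap': 92.75631963798511}
```

View pics/side0.png

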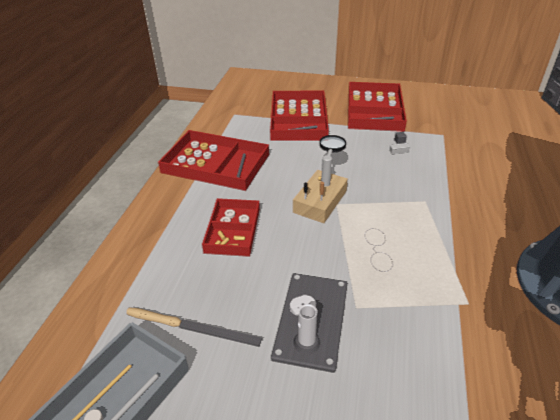

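View pics/top0.png

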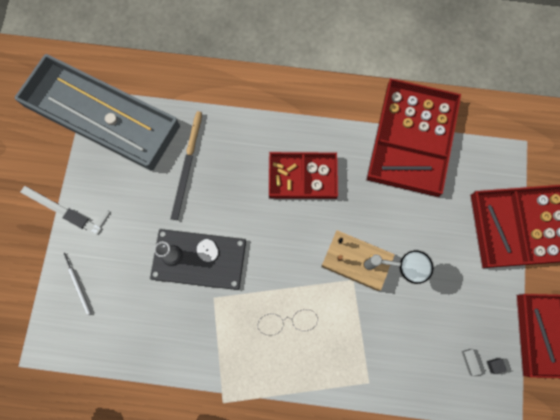

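```bash
cat > h.py <<'E'
import numpy as np,cv2
from rig import arm,set_gripper,cams,workorder
np.set_printoptions(precision=3,suppress=True)
def ray(n,u,v):
    c=cams.get_calibration(n);f=210/np.tan(np.radians(c["vfov"]/2))
    d=np.array([(u-c["cx"])/f,-(v-c["cy"])/f,-1]);P=c["pose"]
    return P[:3,3],P[:3,:3]@d
def onz(n,u,v,z):
    o,d=ray(n,u,v);return o+d*(z-o[2])/d[2]
def pix(n,p):
    c=cams.get_calibration(n);f=210/np.tan(np.radians(c["vfov"]/2));P=c["pose"]
    q=P[:3,:3].T@(np.array(p)-P[:3,3]);return np.array([c["cx"]-f*q[0]/q[2],c["cy"]+f*q[1]/q[2]])
def tri(a,b):
    (o1,d1),(o2,d2)=ray("top",*a),ray("side",*b)
    d1=d1/np.linalg.norm(d1);d2=d2/np.linalg.norm(d2)
    s=np.linalg.lstsq(np.c_[d1,-d2],o2-o1,rcond=None)[0]
    p,q=o1+s[0]*d1,o2+s[1]*d2;return (p+q)/2,np.linalg.norm(p-q)
E
python3 - <<'E'
from h import *
t=cv2.imread("pics/top0.png");s=cv2.imread("pics/side0.png")
def cr(i,x,y,w,h,k):return cv2.resize(i[y:y+h,x:x+w],None,fx=k,fy=k,interpolation=cv2.INTER_CUBIC)
# 4 tiles of 400x300
a=cr(t,320,220,80*5//4,75,4)[:, :400]; a=cr(t,340,225,100,75,4)
b=cr(t,145,222,100,75,4);c=cr(s,280,130,100,75,4);d=cr(s,265,285,100,75,4)
cv2.imwrite("pics/c1.png",np.vstack([np.hstack([a,b]),np.hstack([c,d])]))
E
```

```text
(no output)
```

View pics/c1.png

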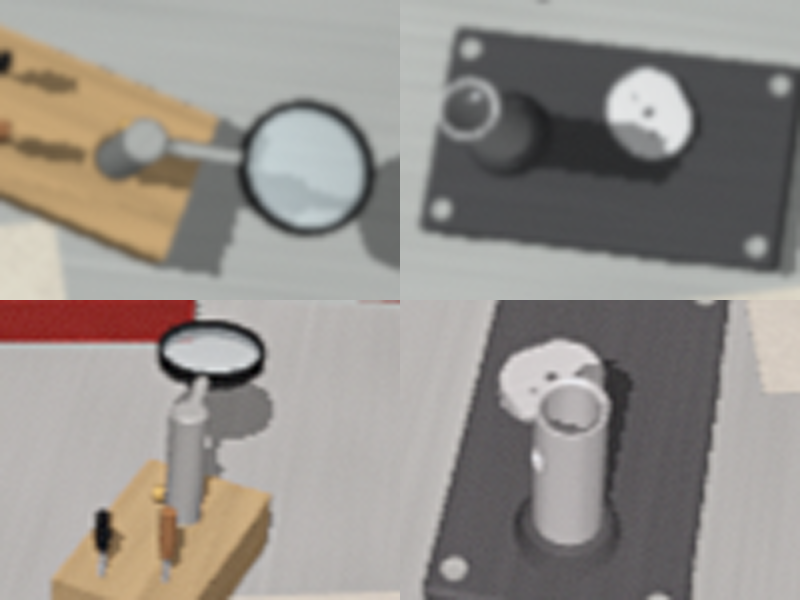

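Run:
```python
from h import *
k=lambda x,y,x0,y0:(x0+x/4-.4,y0+y/4-.4)
A=dict(stem=(k(146,142,340,225),k(189,108,280,130),110),lens=(k(306,167,340,225),k(212,53,280,130),100),mouth=(k(69,108,145,222),k(173,108,265,285),100))
for n,(a,b,z) in A.items():
    print(n,tri(a,b),onz("top",*a,z),onz("side",*b,z))
# plate corners top z=14
for x,y in((56,27),(21,228),(379,270),(400,68)):print("plate",onz("top",*k(x,y,145,222),14))
m=onz("top",*A["mouth"][0],100);m2=onz("side",*A["mouth"][1],100);m=(m+m2)/2
for name,c,z0 in(("hole",m,72),):
  for a in np.arange(-1,1.9,.2):print(a,pix("side",c+[14.5*np.cos(a),14.5*np.sin(a),z0-100]))
print("seen",k(138,160,265,285))
s=onz("top",*A["stem"][0],110);s=(s+onz("side",*A["stem"][1],110))/2
for a in np.arange(-.6,.7,.2):print(a,pix("side",s+[17.5*np.cos(a),17.5*np.sin(a),-60]))
print("seen btn",k(160,193,280,130))
```

```text
stem (array([ 528.382, -176.456,  109.793]), np.float64(0.2944206598120637)) [ 528.498 -176.429  110.   ] [ 528.199 -176.123  110.   ]
lens (array([ 526.708, -256.763,   96.169]), np.float64(2.813125889600482)) [ 527.53 -255.94  100.  ] [ 524.697 -250.479  100.   ]
mouth (array([499.428, 238.947,  97.789]), np.float64(3.745692007903623)) [501.029 238.346 100.   ] [497.306 240.773 100.   ]
plate [554.442 277.691  14.   ]
plate [446.68 275.85  14.  ]
plate [448.133  87.106  14.   ]
plate [555.146  91.912  14.   ]
-1.0 [303.083 314.395]
-0.8 [301.52 315.05]
-0.6000000000000001 [300.148 315.958]
-0.40000000000000013 [299.02  317.083]
-0.20000000000000018 [298.182 318.383]
-2.220446049250313e-16 [297.668 319.809]
0.19999999999999973 [297.502 321.306]
0.3999999999999997 [297.693 322.814]
0.5999999999999996 [298.238 324.274]
0.7999999999999996 [299.116 325.625]
0.9999999999999996 [300.294 326.812]
1.1999999999999993 [301.728 327.785]
1.3999999999999995 [303.357 328.502]
1.5999999999999996 [305.116 328.932]
1.7999999999999994 [306.933 329.057]
seen (299.1, 324.6)
-0.6 [320.087 174.584]
-0.39999999999999997 [319.18  175.264]
-0.19999999999999996 [318.522 176.048]
1.1102230246251565e-16 [318.141 176.905]
0.20000000000000007 [318.053 177.802]
0.4 [318.264 178.703]
0.6000000000000002 [318.768 179.573]
seen btn (319.6, 177.85)
```

```bash
cat >> h.py <<'E'
def Q(phi):
    a=(phi+np.pi/2)/2;return [0,np.cos(a),np.sin(a),0]
def st(m=""):
    s=arm.read_state();print(m,"t%.2f"%s["time_s"],s["position"],"F",s["force"],"M",s["moment"],"gap %.2f ff %.1f"%(s["finger_gap"],s["finger_force"]));return s
E
python3 - <<'E'
from h import *
set_gripper(70,40)
arm.move_ptp([528.4,-176.4,150],Q(-.015));st("above")
arm.move_l([528.4,-176.4,51.7],vel=80,until_force=8);st("down")
set_gripper(0,40);st("grip")
arm.pause(.2);st()
cv2.imwrite("pics/side1.png",cv2.resize(cams.grab_frame("side")[100:250,230:430],None,fx=4,fy=4,interpolation=2))
E
```

```text
above t3.58 [ 528.602 -175.799  150.043] F [0.283 0.013 0.408] M [-0.063  0.081 -0.05 ] gap 70.18 ff 0.0
down t4.95 [ 528.704 -176.533   52.198] F [-1.013  0.252  0.54 ] M [-0.079  0.094 -0.007] gap 69.96 ff 0.0
grip t5.78 [ 528.995 -176.49    51.965] F [5.064 1.929 1.108] M [ 0.23  -0.962  0.066] gap 21.69 ff 40.0
 t5.97 [ 529.023 -176.479   51.992] F [4.41  1.408 0.702] M [ 0.223 -1.059  0.007] gap 21.41 ff 40.0
```

View pics/side1.png

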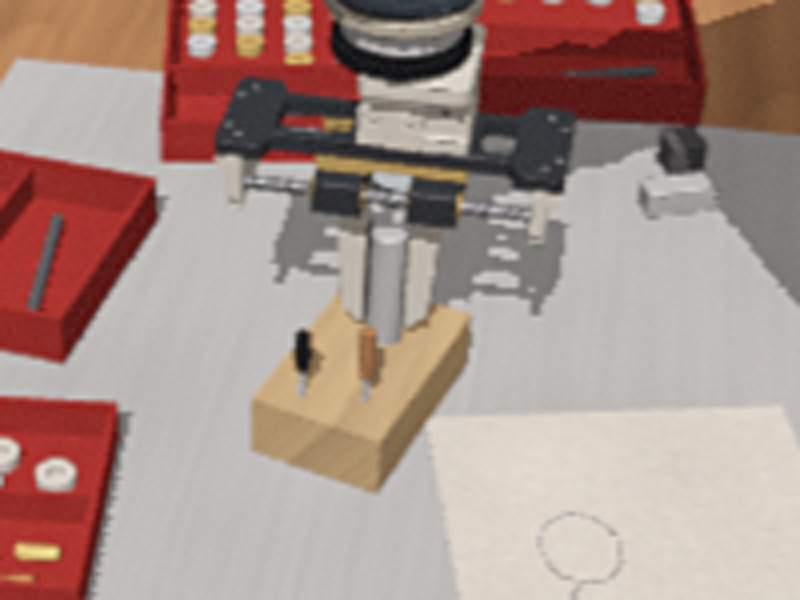

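The gap is 21.4 mm, so the pads hold the stem with the button flush; the fingertips are about 2 mm above the button's axis. Next I lift and carry it over the stand.

Run:
```python
from h import *
arm.move_l([528.4,-176.4,110],vel=80);st("lift")
arm.move_l([528.4,-176.4,170],vel=120)
arm.move_ptp([501,238.3,165],Q(.4));arm.pause(.3);st("over")
k=lambda im,x,y:cv2.resize(im[y:y+75,x:x+100],None,fx=4,fy=4,interpolation=2)
s=cams.grab_frame("side");t=cams.grab_frame("top")
cv2.imwrite("pics/c2.png",np.vstack([k(s,265,215),k(s,265,285)])) 
cv2.imwrite("pics/side2.png",np.hstack([cv2.imread("pics/c2.png"),np.vstack([k(t,125,215),k(t,200,215)])]))
```

```text
lift t6.90 [ 527.943 -176.239  109.411] F [ 0.488  0.491 -3.655] M [-0.038  0.085  0.006] gap 21.41 ff 40.0
over t9.38 [501.216 237.865 165.032] F [-0.556  0.3   -2.453] M [-0.063  0.082 -0.022] gap 21.26 ff 40.0
```

View pics/side2.png

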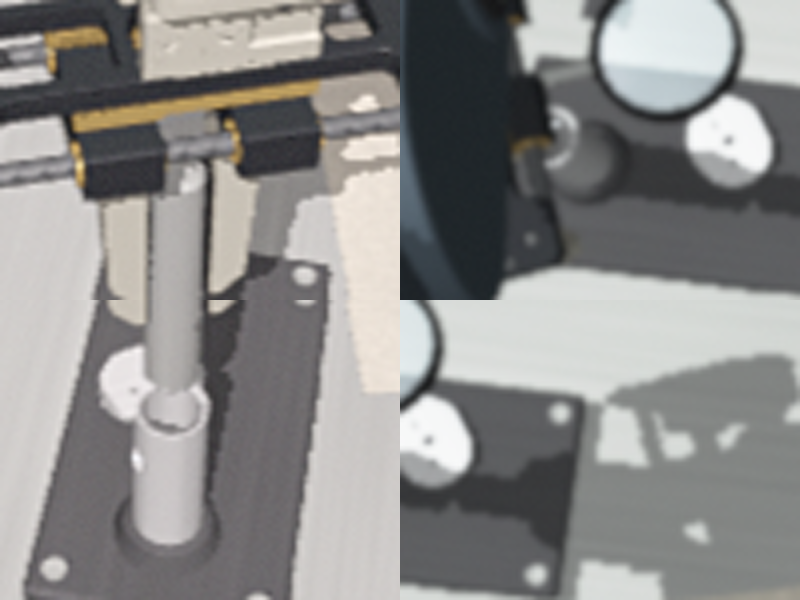

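Run:
```python
from h import *
c=lambda p,x0=265,y0=215:(pix("side",p)-[x0,y0]+.4)*4
for y in(238,241):
  print(c([501.2,y,100])); print("foot c",c([501.2,y,113.3]))
  a=np.linspace(0,6.283,60)
  for r,z in((9,113.3),(11,115.3),(14.5,100)):
    p=np.array([c([501.2+r*np.cos(t),y+r*np.sin(t),z]) for t in a]);print(r,p.min(0),p.max(0))
im=cv2.imread("pics/side2.png")
g=cv2.cvtColor(im,cv2.COLOR_BGR2GRAY)
print(g[370:440:2,174]); print(g[410,120:225:2]);print(g[375,130:220:2])
```

```text
[164.524 380.631]
foot c [165.169 359.745]
9 [142.138 341.134] [188.228 378.713]
11 [137.069 333.859] [193.506 379.798]
14.5 [127.857 350.85 ] [201.254 411.333]
[163.165 386.772]
foot c [163.795 365.893]
9 [140.692 347.166] [186.926 384.981]
11 [135.605 339.867] [192.218 386.095]
14.5 [126.385 356.807] [200.007 417.666]
[173 174 175 174 173 173 172 172 172 171 173 177 186 197 206 205 204 204
 204 203 203 204 204 205 204 208 193 163 135 125 131 148 177 202 217]
[222 229 232 233 235 235 235 229 222 202 177 155 147 152 164 177 182 185
 187 189 191 194 197 200 200 201 202 203 204 204 203 200 198 194 192 187
 182 174 162 161 175 188 196 184 158 118  85  60  59  63  63  66  68]
[230 230 231 232 230 225 210 191 170 157 152 157 165 169 173 175 177 178
 178 176 174 175 174 174 172 170 166 164 160 158 152 144 138 138 138 137
 126 109  87  74  65  64  64  64  63]
```

```bash
cat >> h.py <<'E'
def descend(xy,z,zend,phi,F0,step=4,uf=12,vel=40,k=.12,fmax=15):
    xy=np.array(xy,float)
    while z>zend+.01:
        z=max(zend,z-step)
        hit=arm.move_l([*xy,z],Q(phi),vel=vel,until_force=uf)
        s=arm.read_state();d=s["force"]-F0
        print("z%.1f"%z,"pz%.1f"%s["position"][2],hit,d,"Mz%.2f"%(s["moment"][2]),"gap%.2f"%s["finger_gap"])
        if np.hypot(*d[:2])>2: xy+=np.clip(k*d[:2],-1,1)
        if hit and d[2]>fmax-4 or np.linalg.norm(d)>fmax+5: break
    return xy,z
E
python3 - <<'E'
from h import *
xy=[501.4,237.6]
arm.move_l([*xy,147],Q(.1),vel=100);arm.pause(.2)
F0=arm.read_state()["force"];print(F0)
print(descend(xy,147,108,.1,F0));st()
E
```

```text
[-0.037 -0.11  -2.749]
z143.0 pz142.8 False [-0.122  0.873 -0.364] Mz-0.01 gap21.44
z139.0 pz138.7 False [-0.628  0.178 -1.203] Mz-0.04 gap21.69
z135.0 pz134.6 False [-1.545 -3.683 -1.491] Mz0.02 gap21.34
z131.0 pz130.6 False [ 0.061 -3.15  -1.785] Mz-0.03 gap21.29
z127.0 pz126.7 False [-0.543 -2.066 -1.802] Mz0.02 gap22.07
z123.0 pz122.8 False [-0.702 -1.389 -1.002] Mz0.02 gap21.82
z119.0 pz118.8 False [-0.425 -0.68  -0.954] Mz-0.02 gap21.16
z115.0 pz114.8 False [ 0.108 -0.359 -1.533] Mz-0.01 gap21.71
z111.0 pz110.8 False [ 1.055 -0.386 -0.782] Mz-0.01 gap21.50
z108.0 pz107.8 False [-0.607  0.706 -0.273] Mz0.00 gap21.54
(array([501.157, 236.532]), 108)
 t12.63 [501.181 236.565 107.842] F [-0.643  0.596 -3.022] M [-0.088  0.049  0.001] gap 21.54 ff 40.0
```

Run:
```python
from h import *
xy=[501.16,236.53]
h=arm.move_l([*xy,100.2],Q(.1),vel=12,until_force=8);print(h);s=st("rim")
z=s["position"][2]
set_gripper(50);st("open")
cv2.imwrite("pics/a.png",cams.grab_frame("side"))
arm.move_l([*xy,138],Q(.1),vel=120);arm.pause(.1);st("up")
i=cams.grab_frame("side")
cv2.imwrite("pics/side3.png",cv2.resize(i[240:360,240:400],None,fx=5,fy=5,interpolation=2))
```

```text
False
rim t13.43 [501.074 236.556 100.258] F [-1.667 -0.624 -0.473] M [-0.1    0.355  0.031] gap 21.27 ff 41.3
open t14.11 [501.202 236.532 100.204] F [0.442 0.022 0.252] M [-0.085  0.109 -0.015] gap 50.13 ff 0.0
up t14.72 [500.707 236.349 137.169] F [ 0.046 -0.173 -0.72 ] M [-0.033  0.059 -0.002] gap 49.85 ff 0.0
```

View pics/side3.png

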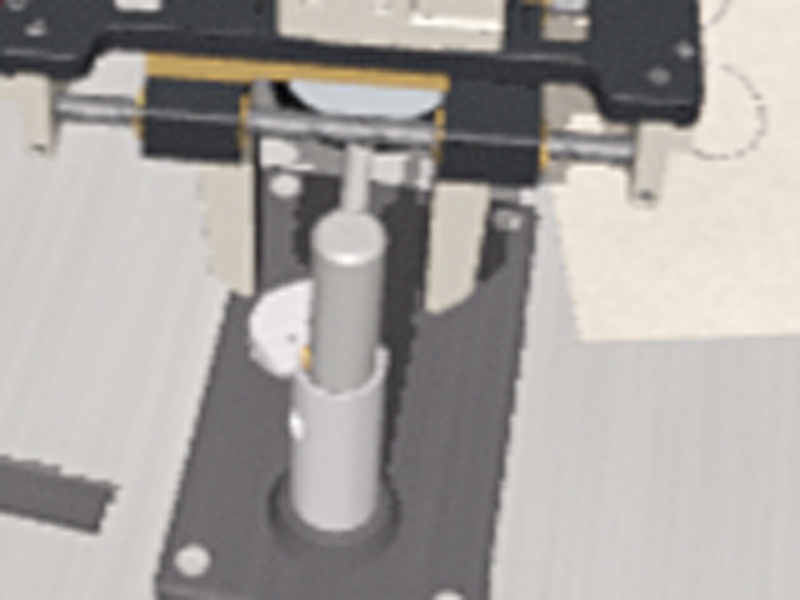

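The button (gold, about (306,355) in the crop) is caught half under the rim, and the head stays up. I now grip higher and slide it down.

Run:
```python
from h import *
xy=[501.16,236.53]
arm.move_l([*xy,136],Q(.1),vel=60);arm.pause(.1);F0=arm.read_state()["force"]
set_gripper(0,25);st("grip")
print(descend(xy,136,109.8,.1,F0,step=4,uf=18,k=.08,vel=40,fmax=22));st()
```

```text
grip t15.71 [500.639 236.436 135.742] F [-2.1   -1.105 -1.583] M [-0.096  0.657 -0.029] gap 21.14 ff 25.0
z132.0 pz131.2 False [-1.907  1.471 -5.91 ] Mz0.05 gap21.15
z128.0 pz127.3 False [-1.504  1.178 -7.318] Mz-0.02 gap21.53
z124.0 pz123.5 False [-2.613 -0.025 -6.572] Mz0.06 gap21.19
z120.0 pz119.7 False [-2.608  0.935 -7.151] Mz0.06 gap21.78
z116.0 pz115.7 False [-0.885  1.661 -5.164] Mz0.04 gap21.58
z112.0 pz111.8 False [-1.264  3.333 -4.434] Mz0.02 gap21.37
z109.8 pz109.8 False [-1.525  3.084 -2.479] Mz0.01 gap21.08
(array([500.367, 237.234]), 109.8)
 t17.46 [500.588 237.05  109.785] F [-1.797  2.966 -3.004] M [0.28  0.447 0.008] gap 21.08 ff 25.0
```

Run:
```python
from h import *
xy=[500.6,237.0]
cv2.imwrite("pics/b.png",cams.grab_frame("side"))
for phi in np.arange(.15,.86,.05):
    arm.move_l([*xy,109.8],Q(phi),vel=30)
    s=arm.read_state();print("%.2f"%phi,"t%.1f"%s["time_s"],s["force"],"Mz %.3f"%s["moment"][2],"gap %.2f"%s["finger_gap"])
    if abs(s["moment"][2])>.13: break
i=cams.grab_frame("side");j=cv2.imread("pics/b.png")
k=lambda a:cv2.resize(a[240:360,250:350],None,fx=4,fy=5,interpolation=2)
cv2.imwrite("pics/side4.png",np.hstack([k(j),k(i)]))
```

```text
0.15 t17.8 [-3.454  2.83  -2.832] Mz -0.043 gap 21.30
0.20 t18.0 [-3.073  3.458 -3.358] Mz 0.009 gap 21.16
0.25 t18.3 [-2.836  2.891 -3.71 ] Mz -0.057 gap 21.32
0.30 t18.5 [-3.491  3.194 -3.081] Mz -0.092 gap 20.94
0.35 t18.8 [-3.766  2.373 -4.206] Mz -0.075 gap 21.23
0.40 t19.0 [-1.781  3.52  -5.135] Mz 0.024 gap 21.06
0.45 t19.3 [-2.225  2.549 -5.724] Mz 0.019 gap 21.37
0.50 t19.5 [-2.015  3.501 -4.356] Mz -0.008 gap 21.13
0.55 t19.8 [-0.321  3.346 -2.883] Mz -0.042 gap 21.05
0.60 t20.0 [-0.984  3.861 -3.379] Mz -0.068 gap 21.28
0.65 t20.3 [-0.051  2.873 -2.988] Mz -0.064 gap 21.17
0.70 t20.5 [-0.516  4.214 -3.33 ] Mz -0.081 gap 21.27
0.75 t20.8 [-1.018  2.633 -3.327] Mz -0.030 gap 21.36
0.80 t21.0 [-0.077  4.359 -3.456] Mz -0.034 gap 21.70
0.85 t21.3 [ 0.866  3.803 -3.223] Mz -0.081 gap 21.26
```

View pics/side4.png

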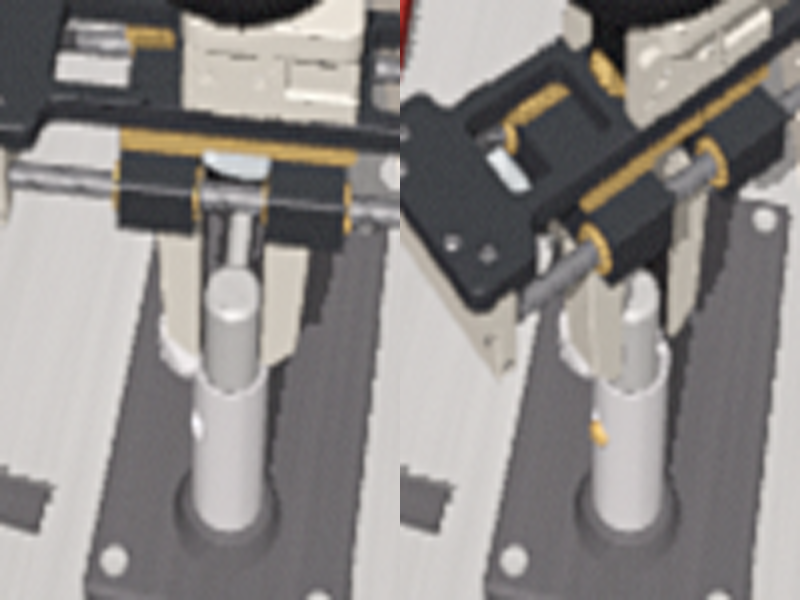

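Run:
```python
from h import *
xy=[500.6,237.0]
def r(m):
    s=arm.read_state();print(m,"t%.1f"%s["time_s"],s["position"][2],s["force"],"Mz %.3f"%s["moment"][2])
    return s
for z in np.arange(110.8,114.9,1):
    arm.move_l([*xy,z],Q(.85),vel=15);s=r("up %.1f"%z)
    if s["force"][2]<-17:break
arm.move_l([*xy,109.8],Q(.85),vel=20);r("back")
for p in(.8,.75,.7,.65,.6):
    arm.move_l([*xy,109.8],Q(p),vel=30);r("phi%.2f"%p)
i=cams.grab_frame("side")
cv2.imwrite("pics/side5.png",cv2.resize(i[300:360,270:350],None,fx=8,fy=8,interpolation=2))
```

```text
up 110.8 t21.6 110.60348463612571 [ 1.337  3.725 -8.362] Mz -0.035
up 111.8 t21.8 111.60338496102747 [ 1.371  4.369 -8.626] Mz -0.072
up 112.8 t22.1 112.5963035703343 [  1.474   4.531 -11.07 ] Mz -0.020
up 113.8 t22.3 113.1495983304423 [  2.785   6.405 -15.44 ] Mz 0.018
up 114.8 t22.6 113.56529553365476 [  4.442   6.49  -21.805] Mz -0.038
back t23.0 110.1691068426773 [ 0.066  2.861 -1.535] Mz -0.078
phi0.80 t23.2 110.03123946014983 [ 0.292  3.669 -1.273] Mz -0.030
phi0.75 t23.5 109.93170372634678 [-0.058  4.111 -1.011] Mz -0.003
phi0.70 t23.7 109.84445247973997 [-0.39   3.31  -1.119] Mz 0.060
phi0.65 t24.0 109.77707828657476 [ 0.382  2.722 -1.411] Mz 0.046
phi0.60 t24.2 109.76774564073597 [ 1.129  3.882 -3.656] Mz 0.016
```

View pics/side5.png

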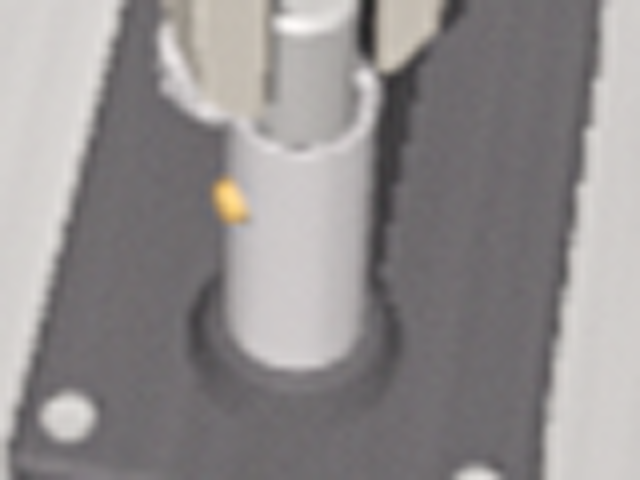

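The button now sticks out past the tube's outline at about (230,200), so it is through the hole. I let go, back off and check.

Run:
```python
from h import *
xy=[500.6,237.0]
set_gripper(50);arm.pause(.1);st("open")
arm.move_l([*xy,230],Q(.6),vel=120)
arm.move_ptp([350,100,300],Q(.3));arm.pause(.5);st("away")
i=cams.grab_frame("side");t=cams.grab_frame("top")
k=lambda a,x,y:cv2.resize(a[y:y+100,x:x+80],None,fx=5,fy=6,interpolation=2)
cv2.imwrite("pics/side6.png",np.hstack([k(i,265,270),cv2.resize(t[180:330,100:260],(400,600))]))
```

```text
open t25.03 [500.604 236.989 109.815] F [-0.34  -0.343  0.286] M [-0.043 -0.004  0.062] gap 50.04 ff 0.0
away t27.55 [350.067 100.076 299.89 ] F [-0.586 -0.299 -0.206] M [-0.116  0.032  0.041] gap 50.06 ff 0.0
```

View pics/side6.png

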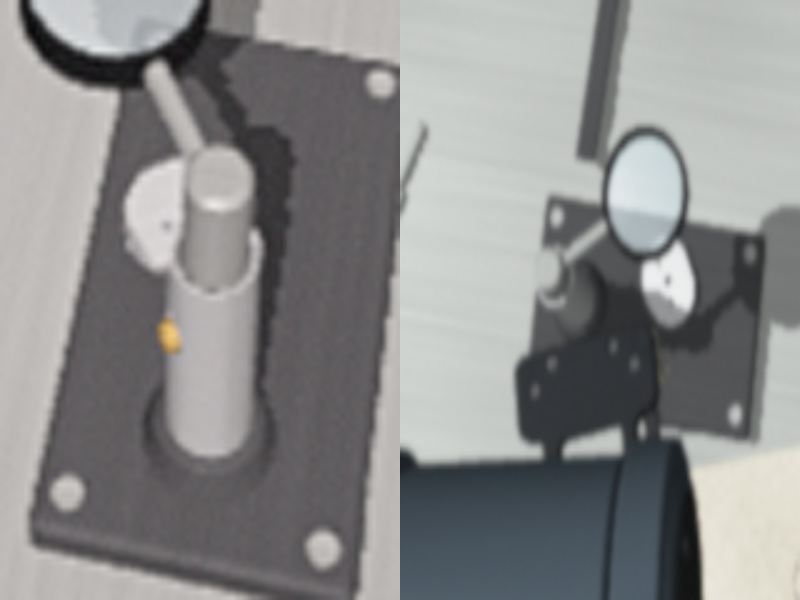

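The button stays out of the hole at about (170,335). The template is where it was and the arm is clear.

```bash
python3 -c "
from rig import workorder;print(workorder.finish_job())"
```

```text
the job is handed in; nothing more can be done
None
```

The magnifier head is locked in the stand's tube with its button out through the side hole, and the job was handed in after about 28 s on the robot's clock. The largest wrist reading I logged was about 23 N, in a brief upward pull to check the lock.

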